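Lock the reagent cassette in its reading bay and scan its label

TASK

Push the toggle clamp's handle over until it snaps down and locks the reagent cassette in the bay. Then get the handheld scanner out from under the low shelf and, holding it by its handle because the bay is too narrow for the hand, point its nose square at the barcode label from about 40 mm away and hold it still there for at least one second. Finally lay the scanner down flat, wholly on the black mat, and let go; do not knock the cassette or anything else on the bench out of place.

Things in the scene. Friction and masses are not known exactly. Their poses are not given: they have to be found in the camera images.
- scanner: cordless stick scanner, 200 mm long, 0.2 kg. Origin: mid-length, on its underside; +x to the nose, +z out of its top. Grey handle from x = -100 to +38 mm, 28 mm wide and high; white head from x = +38 to +100 mm, 40 mm wide, 36 mm high. Starts lying flat on the bench, nose end sticking 75 to 105 mm out of the riser's open front, the rest under its board: it can only be taken by the head there
- nose (a point): middle of the scanner's dark window, the beam leaves here along the scanner's +x (100 mm ahead of the scanner's origin, 18 mm above its underside)
- focus (a point): point on the beam 40 mm ahead of the nose; it should lie on the label's centre when scanning
- tail (a point): tail end of the scanner's handle (100 mm behind the scanner's origin, 14 mm above its underside). To aim in the bay, hold the handle at least 120 mm behind the nose (scanner x = -20 mm or less)
- label: printed barcode label, 46 mm wide, 42 mm along the slope, on the sloping front of the cassette. Origin: its centre; +z is its outward normal, which points out of the bay's mouth and 30 degrees above level; +x up the slope, +y across. About 55 mm above the bench.
- cassette: grey reagent cassette, 54 mm wide, 86 mm high, 0.35 kg, loose in the bay between its walls. Origin on its underside, below the label; same heading as the bay. Must stay where it is.
- bay: fixed reading bay. Origin on the bench under the label; +x runs into the bay. Two walls at y = -38 and +38 mm, 14 mm thick, 150 mm high, from x = -125 to +90 mm, leave a lane 62 mm wide, open above and at its mouth (x = -125 mm), too narrow for a gripper. Clamp pedestal behind the cassette at x = 96 to 146 mm. Base plate 92 mm wide, 8 mm thick, x = -125 to +175 mm
- clamp (a joint): clamp handle angle: 0 = open, leaning 35 degrees from vertical towards the bay's mouth; 1.5 = locked, leaning 51 degrees the other way (bay's +x). A spring, at most about 10 N at the grip, drives it back open if let go before the over-centre point at 1.15; beyond that it snaps on to 1.5 and stays. Locked counts above 1.4
- clamp_pivot (a point): pivot of the clamp handle (axis along the bay's y), 110 mm in from the label on the bay's +x and 135 mm above the bench
- clamp_tip (a point): end of the clamp handle, 123 mm from the pivot; the last 68 mm are a black grip 22 mm thick. Pushing it level along the bay's +x with the closed fingers, tips 70 mm above the pivot's height, takes it over: the fingers must go on to about 80 mm past the pivot.
- riser: fixed low grey shelf, 200 mm deep (x), 250 mm wide (y), board 75 to 89 mm above the bench on side panels 12 mm thick; origin on the bench under its middle, open front at x = -100 mm. A cardboard box stands on it from x = -90 to +90 mm, top 164 mm above the bench. Draw the scanner straight out by about 140 mm before lifting it
- mat: black rubber mat, fixed, 230 mm (x) by 120 mm (y), 4 mm thick; origin under its middle
- bottle: amber bottle, 62 mm across, 150 mm high, origin under its middle; leave it alone
- beaker: glass beaker, 70 mm across, 90 mm high, origin under its middle; leave it alone
- jar: white jar, 64 mm across, 80 mm high, origin under its middle; leave it alone
- tip_box: box with grey lid, 64 x 114 mm (x, y), 57 mm high, origin under its middle; leave it alone
- tube_rack: orange rack of glass tubes, 80 x 200 mm (x, y), 100 mm high, origin under its middle; leave it alone
- dishes: stack of clear dishes, 90 mm across, 58 mm high, origin under its middle; leave it alone
There are look-alikes about, which are no part of the job. Leave any pink look-alike of the scanner alone.

How it is judged:
By the outcome, as a careful person would: the job done as asked, in the order asked, and still so for the second after the job is handed in, with the robot touching nothing.
It also fails if it takes over 72 s, if anything falls off the work surface, if the arm or the gripper's body presses on something with over 40 N, if the wrist force passes 120 N, or if a joint passes its speed limit or range.

ROBOT

A 6-joint arm with a two-finger parallel gripper is mounted at the origin on the work surface. World frame = base frame: x ahead of the robot, y to its left, z up, the work surface at z = 0. Lengths are in mm, angles in degrees, forces in N, time in s.
With the tool pointing down it reaches from about 300 to 850 mm from the base axis. Payload 4.2 kg.
Tool frame: the origin (TCP) lies on the centre line of the jaws, within the pads' length; the fingertips stand 11 mm ahead of it and the grasp point (between the pads) lies 8 mm behind it; z points along the fingers, y is the line along which they close (so a half turn about z gives the same grasp; the last joint's range is limited). The gripper opens to 91 mm and grips with 3 to 60 N. Pads are 32 mm wide; open, the fingers measure 118 mm over their backs; the gripper's body (76 mm by 178 mm) begins 60 mm behind the grasp point.
Start: joints at [66.234, 18.312, 89.639, -0, 72.044, -1.146], TCP at [221.162, 530.782, 224.976] pointing down, gripper open.
Joint ranges: [-177.97, 177.97], [-48.28, 115.42], [12.27, 149.76], [-77.06, 257.06], [2.81, 150.46], [-146.56, 146.56]. Speed limits (degrees/s): [147.25, 147.25, 180, 180, 180, 180].

INTERFACE

Orientations are given as [roll, pitch, yaw] about the fixed x, y, z axes, in that order (R = Rz(yaw) Ry(pitch) Rx(roll)).
In Python, from workcell import env, grab_frame, camera_model, models gives the robot as it stands.
- The arm moves only by the shell command python3 -m crank 'ROWS' [FORCE]. ROWS is text: rows parted by semicolons, each of 7 numbers parted by spaces: the closure, from -1 (fully open) to 1 (shut), so that 0 is half open, then the shift along the tool's x, y, z in mm, then the turn, a rotation vector about the tool's x, y, z in degrees. A call has 1 to 10 rows; each row shifts and turns the commanded pose from where the row before left it, along the tool's axes as they then stand; what a row does not reach is not made up. A row lasts 1/8 s, in which the tool goes at most 62.5 mm and 10.7 degrees, less where a joint would pass 70% of its speed; a pose out of reach is approached as far as the arm can. A call is refused whole if a number of a shift passes 62.5 or a number of a turn 10.7, either way. A call with a gripper value outside its range is refused whole. The fingers move at their own pace and stop on an object; FORCE is the grip in N (left out, the last holds). Time passes only in rows, so rows that do not move let the fingers close. It gives the time, the measured TCP pose, the force, the opening and the grip force at its end, in the units of the state.
- env.state(): the state, without advancing time (a new reading comes with each control period).
- grab_frame(name): name is "scene" or "top"; returns the picture (420x560x3 uint8, blue, green, red); there is no depth.
- camera_model(name): a dict with "K" (3x3 intrinsics, pixels), "R" (3x3) and "t" (3): a world point X has camera coordinates R X + t. Camera axes: x right, y down, z forward; pixel columns grow to the right and rows downward; lengths in mm; the calibration is good to about 2 mm. A picture is of the moment at which its call begins. camera_model takes no time and is no camera call.
- env.job_done(): hands the job in; it is judged then, once.
Trained networks look in the newest picture that a camera, given by its name, has taken for a name from the list of things; names that differ only in an ending like _2 or _b are one class to them, and where a whole thing is asked for, a point or a joint stands for the part that bears it (a point fixed in the world has none). Each returns a list of dicts, best first, with "p" (0 to 1); they miss things now and then, are a little off and sometimes report something else, mostly with a low value. They report only what shows in the picture. A call takes as long as a camera call. They do not tell look-alikes from the thing itself.
- models.search_frame(name, camera): "point" ([x, y, z] in mm, in world coordinates, good to about 4 mm: the middle of the surface that is visible of it).
The state is a dict: "time_s": time; "qpos": joint angles; "qvel": joint speeds; "effort": joint torques, N m; "ee_pos": TCP position; "ee_rot": TCP orientation; "force": force on the tool from outside, world axes, zero at the start; "torque": the same for the moment, N m; "gripper_width": finger opening in mm; "gripper_force": force on a finger pad.
Only numpy, scipy, OpenCV 4.12 (cv2) and the standard library are available. Lean on these libraries where they do the work, as an engineer would, in place of code of your own. Each camera call takes 0.05 s, during which the arm holds its last target. There are 200 camera calls.

## Working session

There is one attempt and no reset: what is moved stays moved. The work goes in short steps, Python scripts to look and compute and a shell command to move; the robot and the scene stay as the last step left them, time stands still between calls to the robot, and variables do not carry over. Pictures are saved under pics/ and viewed, at most 10 in all, crops included, and the job is handed in when it is done.

```bash
ls; mkdir -p pics
python3 - <<'E'
from workcell import env, grab_frame, camera_model, models
import cv2, numpy as np
for n in ("scene","top"):
    im=grab_frame(n); cv2.imwrite(f"pics/{n}0.png",im)
    c=camera_model(n); R=np.array(c["R"]);t=np.array(c["t"]); print(n,np.round(-R.T@t), np.array(c["K"]).round(1).tolist())
for th in ("scanner","nose","label","cassette","bay","clamp","clamp_pivot","clamp_tip","riser","mat"):
    for n in ("scene","top"):
        print(th,n,[(np.round(d["point"]).tolist(),round(d["p"],2)) for d in models.search_frame(th,n)])
print(env.state())
E
```

```text
pics
scene [ 874. -558.  844.] [[406.1, 0.0, 277.9], [0.0, 406.1, 205.0], [0.0, 0.0, 1.0]]
top [ 377.  -17. 1502.] [[533.2, 0.0, 274.1], [0.0, 533.2, 205.7], [0.0, 0.0, 1.0]]
scanner scene [([496.0, -370.0, 38.0], 0.78), ([226.0, -281.0, 23.0], 0.69)]
scanner top [([525.0, -368.0, 39.0], 0.56)]
nose scene [([500.0, -372.0, 39.0], 0.74)]
nose top [([518.0, -367.0, 34.0], 0.87), ([219.0, -272.0, 25.0], 0.87)]
label scene []
label top []
cassette scene [([456.0, 234.0, 92.0], 0.53)]
cassette top [([469.0, 229.0, 81.0], 0.74)]
bay scene [([479.0, 166.0, 94.0], 0.75)]
bay top [([472.0, 188.0, 112.0], 0.77)]
clamp scene [([477.0, 253.0, 208.0], 0.47)]
clamp top [([521.0, -367.0, 37.0], 0.63), ([471.0, 264.0, 220.0], 0.57)]
clamp_pivot scene [([478.0, 168.0, 100.0], 0.88), ([745.0, -64.0, 67.0], 0.36)]
clamp_pivot top [([469.0, 194.0, 112.0], 0.97)]
clamp_tip scene [([474.0, 252.0, 208.0], 0.53), ([662.0, -359.0, 158.0], 0.35)]
clamp_tip top [([476.0, 268.0, 219.0], 0.54), ([466.0, 194.0, 112.0], 0.23)]
riser scene [([665.0, -361.0, 162.0], 0.73)]
riser top [([658.0, -355.0, 164.0], 0.66), ([469.0, 192.0, 109.0], 0.59), ([359.0, 99.0, 106.0], 0.47)]
mat scene [([578.0, -77.0, 2.0], 0.86)]
mat top [([565.0, -73.0, 4.0], 0.91), ([476.0, 270.0, 222.0], 0.2)]
{'time_s': 1.1, 'qpos': array([ 6.62344843e+01,  1.83112394e+01,  8.96391596e+01, -8.89265646e-05,
        7.20440485e+01, -1.14462574e+00]), 'qvel': array([-0.01111559, -0.01297034, -0.05177156, -0.08733407,  0.00442206,
        0.08102944]), 'effort': array([-1.27718136e-03, -4.12383986e+01, -2.32227373e+01,  7.27246120e-02,
        3.81972268e-02, -1.32486585e-05]), 'ee_pos': array([221.15633096, 530.78217964, 224.98147047]), 'ee_rot': array([1.79994450e+02, 1.95498853e-04, 1.57379137e+02]), 'force': array([-0.90042441,  0.67646005, -0.16412273]), 'torque': array([-0.00180919, -0.02727473, -0.01244223]), 'gripper_force': 0.0, 'gripper_width': 91.3814281290706}
```

View pics/scene0.png

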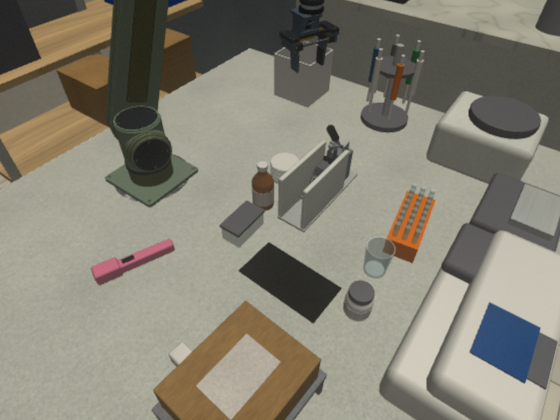

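View pics/top0.png

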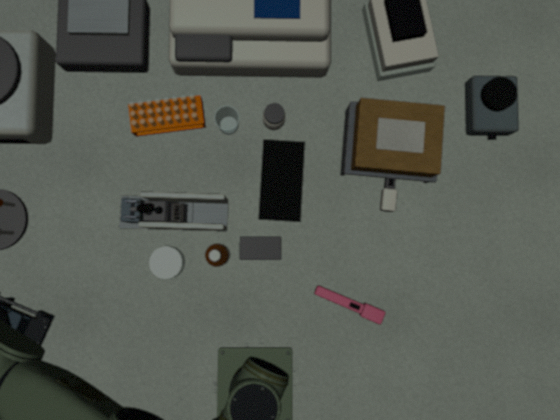

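The pink look-alike is at scene (133,260) / top (350,303). The real scanner is the white head sticking out from under the riser at scene (183,355) / top (389,197): it is white and sits at the riser's front. The bay is at top (120–228, 195–230), with its mouth towards image right (−y). I'll confirm in an enlarged crop.

```bash
cat > h.py <<'E'
import numpy as np
from workcell import camera_model
def cam(n):
    c=camera_model(n); return np.array(c["K"]),np.array(c["R"]),np.array(c["t"])
def proj(n,X):
    K,R,t=cam(n); p=(np.atleast_2d(X)@R.T+t)@K.T; return p[:,:2]/p[:,2:]
def back(n,uv,z):
    K,R,t=cam(n); d=R.T@np.linalg.solve(K,[uv[0],uv[1],1]); C=-R.T@t
    return C+d*(z-C[2])/d[2]
E
python3 - <<'E'
import cv2,numpy as np
t=cv2.imread("pics/top0.png"); s=cv2.imread("pics/scene0.png")
def crop(im,x,y,w,h,W,H):
    c=cv2.resize(im[y:y+h,x:x+w],(W,H),interpolation=cv2.INTER_CUBIC)
    k=W/w
    for u in range((x//20+1)*20,x+w,20): cv2.putText(c,str(u),(int((u-x)*k),10),0,.33,(0,255,255)); cv2.line(c,(int((u-x)*k),12),(int((u-x)*k),18),(0,255,255))
    for v in range((y//20+1)*20,y+h,20): cv2.putText(c,str(v),(0,int((v-y)*k)),0,.33,(0,255,255)); cv2.line(c,(22,int((v-y)*k)),(28,int((v-y)*k)),(0,255,255))
    return cv2.convertScaleAbs(c,alpha=1.4)
a=crop(t,112,180,125,60,500,240) ; b=crop(t,340,90,110,130,300,355)
a2=crop(s,265,115,100,110,396,436)[:355]; a3=crop(s,150,300,60,75,300,375)[:240]
out=np.zeros((600,800,3),np.uint8)
out[:240,:500]=a; out[:240,500:]=a3; out[240:595,:396]=a2[:355]; out[240:595,500:]=b
cv2.imwrite("pics/c1.png",out)
E
```

```text
(no output)
```

View pics/c1.png

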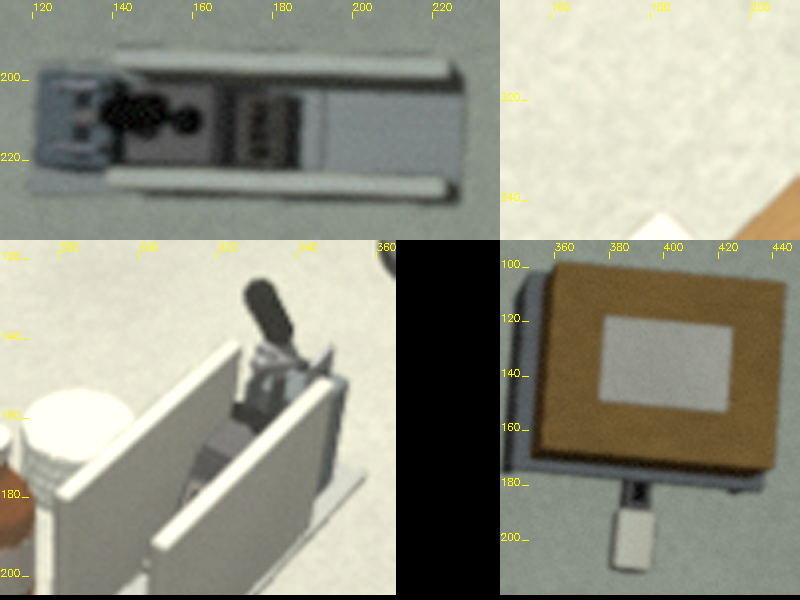

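The crop confirms the scanner: white head with its grey handle running under the riser, at top (389,200). The clamp handle leans towards the mouth at top (150,208). Next I'll measure walls, head, mat and riser by segmentation.

Run:
```python
import cv2,numpy as np
from h import *
t=cv2.imread("pics/top0.png"); g=cv2.cvtColor(t,cv2.COLOR_BGR2GRAY)
def rect(mask,x,y,w,h,z,name):
    m=np.zeros_like(mask); m[y:y+h,x:x+w]=mask[y:y+h,x:x+w]
    n,l,st,ce=cv2.connectedComponentsWithStats(m); i=1+np.argmax(st[1:,4])
    r=cv2.minAreaRect(np.argwhere(l==i)[:,::-1].astype(np.float32))
    b=cv2.boxPoints(r); P=np.array([back("top",p,z) for p in b])
    c=P.mean(0); e=[P[1]-P[0],P[2]-P[1]]
    print(name,st[i,4],"px",np.round(r[0],1),"c",c.round(1),[(round(np.linalg.norm(v)),round(np.degrees(np.arctan2(v[1],v[0])),1)) for v in e])
print(g[195:200,170], g[188,390],g[200,388],g[225,200],g[180,280],g[245,260],g[215,215])
hsv=cv2.cvtColor(t,cv2.COLOR_BGR2HSV)
br=(g>135).astype(np.uint8)
rect(br,112,185,125,18,150,"wall up"); rect(br,112,218,125,18,150,"wall low")
rect((g>140).astype(np.uint8),370,184,40,40,36,"head")
rect((g<50).astype(np.uint8),240,130,80,100,4,"mat")
brown=((hsv[...,1]>110)&(hsv[...,0]<25)).astype(np.uint8)
rect(brown,340,90,120,100,164,"box")
for u,v in [(341,181),(437,184)]: print("board corner?",back("top",(u,v),89).round(1))
```

```text
[120 109  88  60  39] 70 124 121 13 58 94Traceback (most recent call last):
  File "<stdin>", line 14, in <module>
  File "<stdin>", line 6, in rect
    return _wrapfunc(a, 'argmax', axis=axis, out=out, **kwds)
    return bound(*args, **kwds)
ValueError: attempt to get argmax of an empty sequence
```

Run:
```python
import cv2,numpy as np
from h import *
t=cv2.imread("pics/top0.png"); g=cv2.cvtColor(t,cv2.COLOR_BGR2GRAY)
def rect(mask,x,y,w,h,z,name):
    m=np.zeros_like(mask); m[y:y+h,x:x+w]=mask[y:y+h,x:x+w]
    n,l,st,ce=cv2.connectedComponentsWithStats(m); i=1+np.argmax(st[1:,4])
    r=cv2.minAreaRect(np.argwhere(l==i)[:,::-1].astype(np.float32))
    b=cv2.boxPoints(r); P=np.array([back("top",p,z) for p in b])
    c=P.mean(0); e=[P[1]-P[0],P[2]-P[1]]
    print(name,st[i,4],"px",np.round(r[0],1),"c",c.round(1),[(round(np.linalg.norm(v)),round(np.degrees(np.arctan2(v[1],v[0])),1)) for v in e])
hsv=cv2.cvtColor(t,cv2.COLOR_BGR2HSV)
br=(g>108).astype(np.uint8)
rect(br,112,185,125,18,150,"wall up"); rect(br,112,218,125,18,150,"wall low")
rect((g>100).astype(np.uint8),370,184,40,40,36,"head")
rect((g<35).astype(np.uint8),240,130,80,100,4,"mat")
brown=((hsv[...,1]>110)&(hsv[...,0]<25)).astype(np.uint8)
rect(brown,340,90,120,100,164,"box")
```

```text
wall up 249 px [181.5 194.6] c [504.9 186.5 150. ] [(9, np.float64(-0.3)), (205, np.float64(-91.3))]
wall low 248 px [180.  224.9] c [428.  188.7 150. ] [(8, np.float64(-0.1)), (206, np.float64(-91.1))]
head 1097 px [389.5 203.5] c [ 496.3 -371.1   36. ] [(109, np.float64(-89.4)), (109, np.float64(179.3))]
mat 3154 px [281.3 180.1] c [563.  -71.9   4. ] [(224, np.float64(-3.0)), (114, np.float64(-92.9))]
box 4557 px [397.8 137.3] c [ 656.3 -363.2  164. ] [(185, np.float64(-5.3)), (228, np.float64(-94.4))]
```

```bash
python3 -m crank '1 0 0 -30 0 0 -10.6; 1 0 0 -30 0 0 -10.6; 1 -36 -49 0 0 0 0; 1 -36 -49 0 0 0 0; 1 -36 -49 0 0 0 0; 1 -36 -49 0 0 0 0; 1 -36 -49 0 0 0 0; 1 -36 -49 0 0 0 0; 1 -37 -50 0 0 0 0; 1 0 0 0 0 0 0' 20
python3 - <<'E'
from h import *
o=np.array([466.9,205.1,0]);a=np.radians(88.6)
R=np.array([[np.cos(a),-np.sin(a),0],[np.sin(a),np.cos(a),0],[0,0,1]])
for n in("top","scene"):
    L=np.array([[i*21*.5,j*23,55+i*21*.866] for i in(-1,0,1) for j in(-1,1)])
    print(n,proj(n,o+L@R.T).round(1).tolist())
    T=np.array([[39.5,0,235.8],[78,0,180],[-125,45,150],[-125,-45,150],[90,45,150],[90,-45,150],[-125,31,150],[-125,-31,150]])
    print(proj(n,o+T@R.T).round(1).tolist())
for nm,uv,z in [("jar",(274,116),80),("beaker",(227,120),90),("bottle",(216,255),150),("tip",(260,248),57),("dishes",(166,262),58)]: print(nm,back("top",uv,z).round())
E
```

```text
time_s: 2.35
ee_pos: [467.4, 177.4, 284.8]
ee_rot: [-180.0, 0.0, 178.2]
force: [-0.2, 0.3, -0.3]
gripper_width: 0.7
gripper_force: 0.0
top [[184.8, 204.0], [184.1, 220.8], [180.0, 203.4], [179.2, 220.3], [175.0, 202.7], [174.2, 219.9]]
[[151.2, 206.5], [140.2, 207.6], [222.7, 228.8], [224.0, 193.4], [137.2, 226.1], [139.0, 190.6], [222.9, 223.3], [223.8, 198.9]]
scene [[319.1, 195.8], [305.8, 189.1], [321.6, 189.2], [308.2, 182.6], [324.2, 182.5], [310.7, 175.9]]
[[328.3, 126.6], [333.8, 137.2], [276.3, 177.6], [305.2, 192.2], [321.4, 138.2], [348.7, 150.0], [280.6, 179.8], [300.5, 189.9]]
jar [728. -48.  80.]
beaker [713.  78.  90.]
bottle [353.  97. 150.]
tip [371. -13.  57.]
dishes [332. 238.  58.]
```

```bash
python3 -m crank '1 0 0 35 0 0 0; 1 0 0 34 0 0 0; 1 0 30 0 0 0 0; 1 0 25 0 0 0 0; 1 0 25 0 0 0 0; 1 0 25 0 0 0 0; 1 0 25 0 0 0 0; 1 0 25 0 0 0 0; 1 0 20 0 0 0 0' 40;  python3 -m crank '1 0 20 0 0 0 0; 1 0 18 0 0 0 0; 1 0 5 0 0 0 0;1 0 0 0 0 0 0'
```

```text
time_s: 3.48
ee_pos: [469.2, 357.9, 215.8]
ee_rot: [179.9, -0.0, 178.6]
force: [-0.2, 0.2, -0.2]
gripper_width: 0.6
gripper_force: 0.0
time_s: 3.98
ee_pos: [470.2, 382.0, 215.6]
ee_rot: [-177.8, -0.2, 178.6]
force: [-1.9, -41.6, 14.8]
gripper_width: 0.5
gripper_force: 18.5
```

```bash
python3 -m crank '1 0 -25 0 0 0 0; 1 0 -30 -30 0 0 0; 1 0 -50 -20 0 0 0'
python3 - <<'E'
from workcell import grab_frame, models
import cv2,numpy as np
s=grab_frame("scene");t=grab_frame("top")
for n in ("scene","top"):
    for th in("clamp","clamp_tip","scanner","cassette"): print(th,n,[(np.round(d["point"]).tolist(),round(d["p"],2)) for d in models.search_frame(th,n)])
a=cv2.resize(s[95:225,255:375],(480,520),interpolation=cv2.INTER_CUBIC); b=cv2.resize(s[330:400,145:225],(320,280))
o=np.zeros((520,800,3),np.uint8); o[:,:480]=a; o[:280,480:]=b
cv2.imwrite("pics/c2.png",o)
E
```

```text
time_s: 4.35
ee_pos: [468.9, 294.1, 266.9]
ee_rot: [179.9, 0.1, 178.7]
force: [0.4, -0.1, 0.4]
gripper_width: 0.8
gripper_force: 0.0
clamp scene [([473.0, 360.0, 184.0], 0.8)]
clamp_tip scene [([474.0, 364.0, 189.0], 0.7)]
scanner scene [([227.0, -283.0, 22.0], 0.86), ([501.0, -369.0, 38.0], 0.66)]
cassette scene [([473.0, 361.0, 183.0], 0.73), ([452.0, 232.0, 90.0], 0.53)]
clamp top [([526.0, -372.0, 32.0], 0.63)]
clamp_tip top []
scanner top [([222.0, -273.0, 24.0], 0.62), ([521.0, -366.0, 38.0], 0.6)]
cassette top [([474.0, 220.0, 73.0], 0.82)]
```

View pics/c2.png

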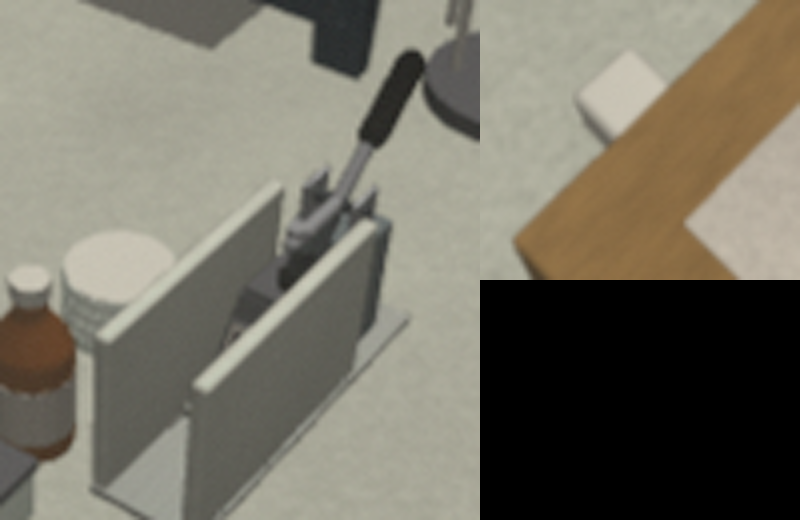

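Run:
```python
from h import *
import cv2
for ang in (1.2,1.4,1.5):
    th=ang-np.radians(35); a=np.radians(88.6); r=110+123*np.sin(th)
    print(ang,proj("scene",[466.9+r*np.cos(a),205.1+r*np.sin(a),135+123*np.cos(th)]).round(1))
g=cv2.cvtColor(cv2.imread("pics/top0.png"),cv2.COLOR_BGR2GRAY)
for T in(106,110,114):
    m=np.zeros_like(g); m[180:220,372:406]=g[180:220,372:406]>T
    n,l,st,_=cv2.connectedComponentsWithStats(m); i=1+np.argmax(st[1:,4])
    r=cv2.minAreaRect(np.argwhere(l==i)[:,::-1].astype(np.float32)); P=np.array([back("top",p,36) for p in cv2.boxPoints(r)])
    print(T,st[i,4],P.mean(0).round(1),[(round(np.linalg.norm(v)),round(np.degrees(np.arctan2(v[1],v[0])),1)) for v in (P[1]-P[0],P[2]-P[1])])
m=(g<40).astype(np.uint8)
print([back("top",(u,v),0).round() for u,v in((389,183),)])
```

```text
1.2 [[354.7 103.6]]
1.4 [[357.2 105.6]]
1.5 [[358.2 107.1]]
106 249 [ 508.2 -370.    36. ] [(56, np.float64(-6.2)), (35, np.float64(-95.2))]
110 242 [ 508.4 -370.2   36. ] [(55, np.float64(-6.8)), (34, np.float64(-95.8))]
114 221 [ 508.4 -370.2   36. ] [(53, np.float64(-6.2)), (33, np.float64(-95.2))]
[array([ 558., -379.,    0.])]
```

```bash
python3 -m crank '1 -4.5 -60 0 0 0 0; 1 -4.5 -60 0 0 0 0; 1 -4.5 -60 0 0 0 0; 1 -4.5 -60 0 0 0 0; 1 -4.5 -60 0 0 0 0; 1 -4.5 -60 0 0 0 0; 1 -4.5 -60 0 0 0 0; 1 -4.5 -60 0 0 0 0; -1 -4.5 -60 0 0 0 0; -1 -4.5 -60 0 0 0 0';  python3 -m crank '-1 -3 -60 0 0 0 4.9; -1 0 0 50 0 0 0; -1 0 0 40 0 0 0; -1 0 0 0 0 0 0'
python3 -c "
from workcell import env; s=env.state(); print(s['qpos'].round(1),s['ee_pos'],s['ee_rot'])"
```

```text
time_s: 6.1
ee_pos: [498.8, -309.0, 265.5]
ee_rot: [180.0, 0.0, 178.6]
force: [1.5, -0.6, 0.7]
gripper_width: 17.2
gripper_force: 0.0
time_s: 6.6
ee_pos: [498.5, -365.9, 172.2]
ee_rot: [179.7, -0.4, 173.7]
force: [-0.0, 0.0, 0.3]
gripper_width: 57.3
gripper_force: 0.0
[ -37.3   24.5   87.9    0.    68.1 -121. ] [ 498.54713333 -365.9206091   172.16724365] [179.73852143  -0.41160549 173.6940833 ]
```

```bash
python3 -m crank '-1 -4 -3 0 0 0 0; -1 0 0 0 0 0 0; -1 0 0 50 0 0 0; -1 0 0 50 0 0 0; -1 0 0 40 0 0 0; -1 0 0 0 0 0 0; -1 0 0 15 0 0 0; -1 0 0 0 0 0 0'
python3 - <<'E'
from workcell import grab_frame
import cv2,numpy as np
t=grab_frame("top")[160:240,340:440]; s=grab_frame("scene")[320:420,120:245]
o=np.hstack([cv2.resize(t,(400,320)),cv2.resize(s,(400,320))]); cv2.imwrite("pics/c3.png",o)
E
```

```text
time_s: 7.6
ee_pos: [504.0, -371.1, 21.7]
ee_rot: [-180.0, 0.1, 173.7]
force: [0.4, 0.7, 0.0]
gripper_width: 91.5
gripper_force: 0.0
```

View pics/c3.png

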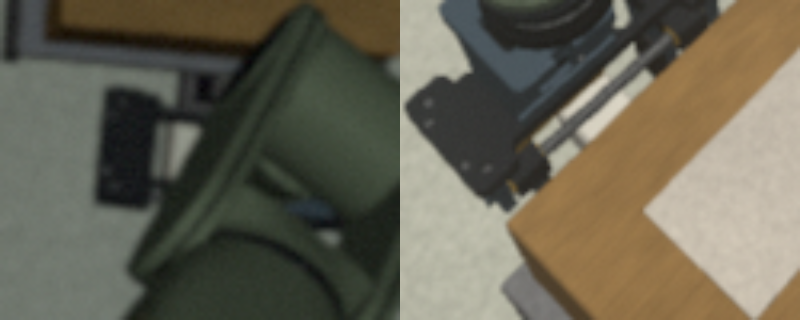

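The open fingers straddle the head (left view around (180,145)), and the hand is clear of the riser's front edge. Closing now.

```bash
python3 -m crank '-1 2 0 3 0 0 0; 1 0 0 0 0 0 0; 1 0 0 0 0 0 0; 1 0 0 0 0 0 0; 1 0 0 0 0 0 0; 1 0 0 0 0 0 0; 1 0 0 0 0 0 0; 1 0 0 0 0 0 0' 25
```

```text
time_s: 8.7
ee_pos: [501.6, -370.4, 17.9]
ee_rot: [180.0, -0.0, 173.7]
force: [-0.7, 0.7, 1.2]
gripper_width: 39.9
gripper_force: 24.9
```

```bash
python3 -m crank '1 29 0 -0.5 0 0 0; 1 29 0 -0.5 0 0 0; 1 29 0 0 0 0 0; 1 29 0 0 0 0 0; 1 29 0 0 0 0 0; 1 10 0 0 0 0 0; 1 0 0 -40 0 0 0; 1 0 0 -50 0 0 0; 1 0 0 0 0 0 0'; python3 -m crank '1 6 58 0 0 0 0; 1 6 58 0 0 0 0; 1 6 58 0 0 0 0; 1 -39 41 0 0 0 -3.3; 1 -39 41 0 0 0 0; 1 -39 41 0 0 0 0; 1 0 0 0 0 0 0'
python3 - <<'E'
from workcell import grab_frame,models
import cv2,numpy as np
for n in("scene","top"):
  f=grab_frame(n); cv2.imwrite(f"pics/{n}4.png",f)
  for th in("scanner","tail","nose"): print(th,n,[(np.round(d["point"]).tolist(),round(d["p"],2)) for d in models.search_frame(th,n)])
E
```

```text
time_s: 9.82
ee_pos: [350.3, -356.1, 112.6]
ee_rot: [-179.6, 0.4, 173.7]
force: [-0.6, -1.0, -1.9]
gripper_width: 39.7
gripper_force: 25.0
time_s: 10.7
ee_pos: [477.0, -61.8, 107.8]
ee_rot: [180.0, 0.0, 177.3]
force: [-0.9, -0.4, -1.9]
gripper_width: 39.8
gripper_force: 25.0
scanner scene [([569.0, -73.0, 117.0], 0.67), ([224.0, -280.0, 23.0], 0.65), ([476.0, 362.0, 186.0], 0.39)]
tail scene [([223.0, -283.0, 27.0], 0.93), ([570.0, -74.0, 115.0], 0.92)]
nose scene [([569.0, -75.0, 121.0], 0.74), ([225.0, -281.0, 23.0], 0.66), ([476.0, 361.0, 186.0], 0.64)]
scanner top [([603.0, -70.0, 119.0], 0.71), ([223.0, -271.0, 24.0], 0.69)]
tail top [([225.0, -269.0, 29.0], 0.98), ([604.0, -68.0, 121.0], 0.87), ([470.0, 208.0, 111.0], 0.24)]
nose top [([221.0, -270.0, 26.0], 0.68), ([598.0, -73.0, 115.0], 0.62)]
```

View pics/scene4.png

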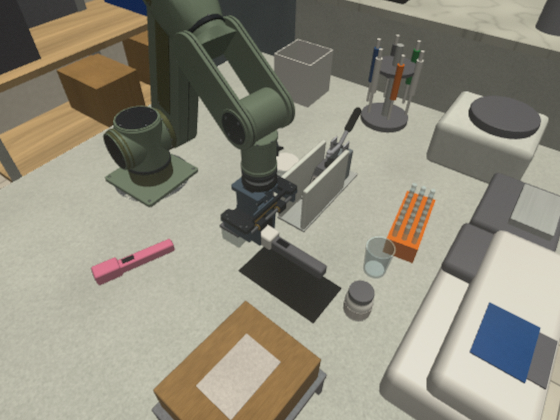

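The scanner is held level over the mat, nose to the robot, tail at (322,270) in the picture. I'll lower it onto the mat and let go there to regrasp it by the handle.

```bash
python3 -m crank '1 -11 -6 0 0 0 0; 1 0 0 35 0 0 0; 1 0 0 30 0 0 0; 1 0 0 10 0 0 0; 1 0 0 6 0 0 0; 1 0 0 3 0 0 0; 1 0 0 0 0 0 0'
```

```text
time_s: 11.98
ee_pos: [485.5, -71.0, 25.5]
ee_rot: [-180.0, 0.1, 177.0]
force: [0.8, 0.6, -1.7]
gripper_width: 39.9
gripper_force: 25.0
```

```bash
python3 -m crank '1 0 0 2 0 0 0; 1 0 0 1.5 0 0 0; 1 0 0 0 0 0 0'; python3 -m crank '-0.2 0 0 0 0 0 0; -0.2 0 0 0 0 0 0; -0.2 0 0 0 0 0 0; -0.2 0 0 -30 0 0 0; -0.2 0 0 -40 0 0 0; -0.2 -40 0 0 0 0 0; -0.2 -40 0 0 0 0 0; -0.2 -40 0 0 0 0 0; -0.2 0 0 0 0 0 0'
python3 - <<'E'
from workcell import grab_frame,models
import cv2,numpy as np
f=grab_frame("top"); cv2.imwrite("pics/top5.png",f); g=grab_frame("scene"); cv2.imwrite("pics/scene5.png",g)
for n in("scene","top"):
  for th in("scanner","nose"): print(th,n,[(np.round(d["point"]).tolist(),round(d["p"],2)) for d in models.search_frame(th,n)])
o=np.hstack([cv2.resize(f[120:240,220:340],(400,400)),cv2.resize(g[210:330,220:340],(400,400))]); cv2.imwrite("pics/c5.png",o)
E
```

```text
time_s: 12.35
ee_pos: [485.4, -71.0, 21.8]
ee_rot: [-180.0, 0.1, 177.0]
force: [-1.4, 0.8, 2.2]
gripper_width: 40.2
gripper_force: 25.0
time_s: 13.48
ee_pos: [607.4, -77.4, 91.1]
ee_rot: [-180.0, 0.1, 177.0]
force: [-1.3, 0.0, -0.2]
gripper_width: 54.4
gripper_force: 0.0
scanner scene [([584.0, -87.0, 32.0], 0.87), ([224.0, -278.0, 24.0], 0.83)]
nose scene [([585.0, -89.0, 33.0], 0.93), ([225.0, -283.0, 25.0], 0.74)]
scanner top [([224.0, -273.0, 27.0], 0.74), ([590.0, -76.0, 33.0], 0.62), ([360.0, 101.0, 107.0], 0.59)]
nose top [([218.0, -273.0, 27.0], 0.68)]
```

View pics/c5.png

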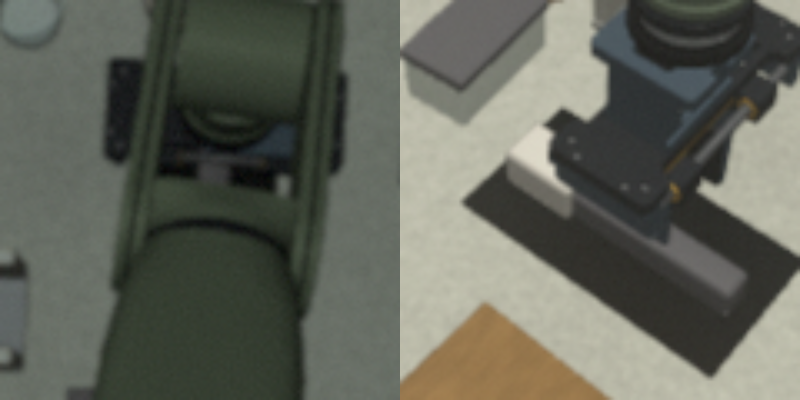

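```bash
python3 -m crank '-0.2 -16 0 0 0 0 0; -0.2 0 0 40 0 0 0; -0.2 0 0 25 0 0 0; -0.2 0 0 8 0 0 0; -0.2 0 0 0 0 0 0'
python3 - <<'E'
from h import *
for uv in((323.5,292.5),(318,302.5),(263,248)): print(back("scene",uv,32).round(1), back("scene",uv,40).round(1),back("scene",uv,4).round(1))
# predicted pixels of scanner features if grip was +75.5
o=np.array([485.5,-71,4])-75.5*np.array([np.cos(np.radians(177)),np.sin(np.radians(177)),0]);a=np.radians(177)
R=np.array([[np.cos(a),-np.sin(a),0],[np.sin(a),np.cos(a),0],[0,0,1]])
P=np.array([[-100,14,28],[-100,-14,28],[100,20,36],[100,-20,36],[38,20,36],[38,20,0]])
print(o,((proj("scene",o+P@R.T)-[220,210])/.3+[400,0]).round(0).tolist())
E
```

```text
time_s: 14.4
ee_pos: [620.7, -78.1, 18.7]
ee_rot: [180.0, -0.0, 177.0]
force: [0.1, 0.5, 0.6]
gripper_width: 54.8
gripper_force: 0.0
[664.5 -71.4  32. ] [666.6 -76.2  40. ] [657.3 -54.7   4. ]
[ 668.  -101.5   32. ] [ 670.1 -106.    40. ] [660.9 -85.7   4. ]
[471.8 -48.9  32. ] [475.8 -54.   40. ] [457.9 -31.4   4. ]
[560.89652987 -74.9513647    4.        ] [[722.0, 295.0], [745.0, 268.0], [498.0, 147.0], [532.0, 115.0], [562.0, 190.0], [562.0, 219.0]]
```

```bash
python3 -m crank '-0.2 -2 0 1 0 0 0; 1 0 0 0 0 0 0; 1 0 0 0 0 0 0; 1 0 0 0 0 0 0; 1 0 0 0 0 0 0; 1 0 0 -20 0 0 0; 1 0 0 -50 0 0 0; 1 0 0 -50 0 0 0; 1 0 0 -50 0 0 0; 1 0 0 0 0 0 0' 45
python3 -c "
from workcell import env; s=env.state(); print(s['qpos'].round(1),s['ee_pos'].round(1),s['ee_rot'].round(1),s['gripper_width'])"
```

```text
time_s: 15.65
ee_pos: [625.2, -78.6, 191.9]
ee_rot: [-180.0, 0.5, 177.0]
force: [1.0, 0.0, -1.8]
gripper_width: 28.0
gripper_force: 45.0
[ -8.2  24.2  85.4   0.   69.9 -95.2] [625.2 -78.6 191.9] [-180.     0.5  177. ] 28.023883226047534
```

```bash
python3 -m crank '1 0 0 -3 0 0 9.8; 1 0 0 -3 0 0 9.8; 1 0 0 -3 0 0 9.8; 1 0 0 -3 0 0 9.8; 1 0 0 -3 0 0 9.8; 1 0 0 -3 0 0 9.8; 1 0 0 -3 0 0 9.8; 1 0 0 -3 0 0 9.8; 1 0 0 -3 0 0 10; 1 0 0 0 0 0 0'; python3 -m crank '1 0 -55 0 0 0 0; 1 0 -55 0 0 0 0; 1 0 -55 0 0 0 0; 1 0 0 0 0 -10 0; 1 0 0 0 0 -10 0; 1 0 0 0 0 -10 0; 1 0 0 0 0 0 0; 1 0 0 0 0 0 0'
python3 -c "
from workcell import env; s=env.state(); print(s['qpos'].round(1),s['ee_pos'].round(1),s['ee_rot'].round(1),s['gripper_width'])"
```

```text
time_s: 16.9
ee_pos: [622.0, -78.2, 212.6]
ee_rot: [-179.8, -0.0, 88.7]
force: [-0.1, 0.4, -2.0]
gripper_width: 27.9
gripper_force: 45.0
time_s: 17.9
ee_pos: [457.7, -74.2, 214.0]
ee_rot: [-179.9, 29.9, 88.7]
force: [-0.6, -0.5, -2.8]
gripper_width: 27.7
gripper_force: 45.0
[  9.3  11.5 107.6 -31.4  70.2  24. ] [457.7 -74.2 214. ] [-179.9   29.9   88.7] 27.68517921537387
```

```bash
cat > m.py <<'E'
from workcell import env,grab_frame,models
import cv2,numpy as np
from h import *
from scipy.spatial.transform import Rotation as Ro
s=env.state(); p=s["ee_pos"]; R=Ro.from_euler("xyz",s["ee_rot"],degrees=True).as_matrix()
X=157.7
# scanner point (x,y,z) -> tool: (x-(100-X), -y, -(z-13.7))
def sc(P): P=np.atleast_2d(P); return p+np.c_[P[:,0]-(100-X),-P[:,1],-(P[:,2]-13.7)]@R.T
nose=sc([100,0,18])[0]; lab=np.array([466.9,205.1,55]); d=R[:,0]
nrm=np.array([-np.cos(np.radians(30))*np.cos(np.radians(88.6)),-np.cos(np.radians(30))*np.sin(np.radians(88.6)),.5])
print("nose",nose.round(1),"focus err tool",((lab-nose-40*d)@R).round(1),"ang",np.degrees(np.arccos(-d@nrm)).round(2), "rot", s["ee_rot"].round(1))
E
python3 - <<'E'
from m import *
o=[]
for n in("top","scene"):
    f=grab_frame(n)
    for th in("scanner","label","cassette"): print(th,n,[(np.round(q["point"]).tolist(),round(q["p"],2)) for q in models.search_frame(th,n)])
    P=[[-100,14,28],[-100,-14,28],[100,20,36],[100,-20,36],[38,20,36],[38,-20,36]]
    q=proj(n,sc(P)); c=proj(n,nose)[0]; u,v=(c-[65,50]).astype(int); u=max(u,0);v=max(v,0)
    cr=cv2.resize(f[v:v+100,u:u+100],(400,400),interpolation=cv2.INTER_CUBIC)
    for a in q: cv2.circle(cr,tuple(((a-[u,v]+.5)*4).astype(int)),2,(0,0,255),-1)
    o.append(cr)
cv2.imwrite("pics/c6.png",np.hstack(o))
E
```

```text
nose [460.8  64.6 139.1] focus err tool [123.8   2.9   2.9] ang 0.14 rot [-179.9   29.9   88.7]
scanner top [([225.0, -272.0, 26.0], 0.96), ([458.0, -87.0, 236.0], 0.65)]
label top [([658.0, -353.0, 166.0], 0.71), ([469.0, 308.0, 138.0], 0.35)]
cassette top [([470.0, 250.0, 92.0], 0.55), ([458.0, -83.0, 240.0], 0.16)]
scanner scene [([468.0, -15.0, 189.0], 0.8)]
label scene []
cassette scene [([454.0, 234.0, 92.0], 0.49)]
```

View pics/c6.png

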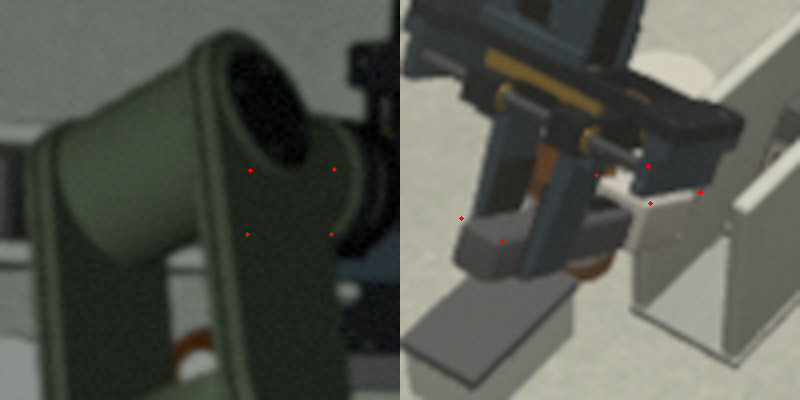

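Run:
```python
from m import *
f=grab_frame("scene"); c=proj("scene",nose)[0]; u,v=(c-[66,32]).astype(int); print(u,v)
cr=cv2.resize(f[v:v+60,u:u+80],(800,600),interpolation=cv2.INTER_CUBIC); cr=cv2.convertScaleAbs(cr,alpha=1.2)
def box(x0,x1,w,h,col):
    P=[[x,y,z] for x in(x0,x1) for y in(-w,w) for z in(0,h)]
    q=((proj("scene",sc(P))-[u,v]+.5)*10).astype(int)
    for i in range(8):
        for j in range(i):
            if bin(i^j).count("1")==1: cv2.line(cr,tuple(q[i].tolist()),tuple(q[j].tolist()),col,1)
box(-100,38,14,28,(0,0,255)); box(38,100,20,36,(255,0,255))
cv2.imwrite("pics/c7.png",cr)
```

```text
nose [461.4  64.  139.6] focus err tool [124.5   1.8   2.8] ang 0.09 rot [180.   30.   88.5]
219 158
```

View pics/c7.png

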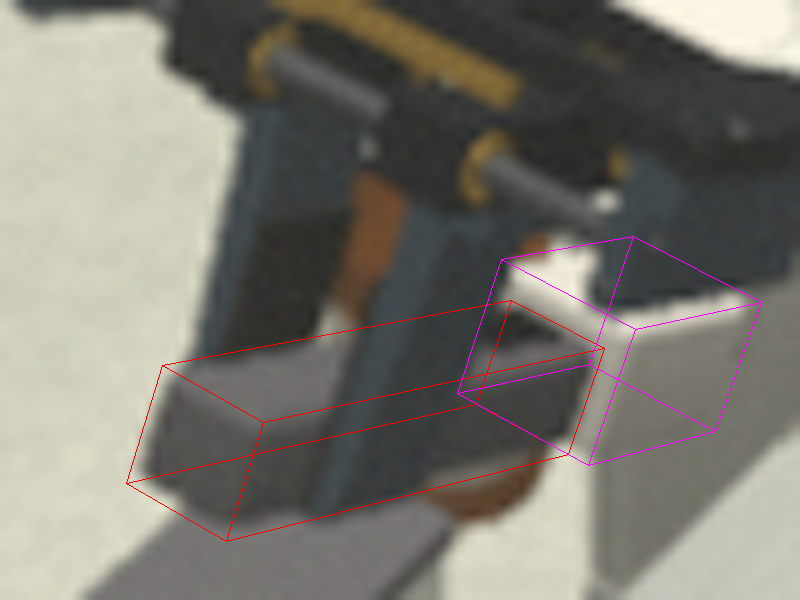

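The wireframe fits the scanner within a few mm, with the tail at (150,430), about 5 mm nearer the nose than drawn. The alignment is good. Now moving in along the beam.

```bash
python3 -m crank '1 0 2 3 0 0 0; 1 25 0 0 0 0 0; 1 25 0 0 0 0 0; 1 20 0 0 0 0 0; 1 0 0 0 0 0 0'; sed -i 's/X=157.7/X=160/' m.py; python3 m.py
```

```text
time_s: 18.98
ee_pos: [461.3, -14.5, 176.1]
ee_rot: [-179.9, 30.0, 88.7]
force: [-0.5, -0.2, -1.9]
gripper_width: 27.6
gripper_force: 45.0
nose [464.4 126.1  99.8] focus err tool [50.8  0.8 -0.8] ang 0.13 rot [-179.9   30.    88.7]
```

```bash
python3 -m crank '1 20 1 0 0 0 0; 1 15 0 0 0 0 0; 1 10 0 0 0 0 0; 1 5 0 0 0 0 0; 1 0 0 0 0 0 0; 1 0 0 0 0 0 0'
python3 - <<'E'
from m import *
for n in("top","scene"):
    f=grab_frame(n); cv2.imwrite(f"pics/{n}8.png",f)
    for th in("label","scanner","focus"): print(th,n,[(np.round(q["point"]).tolist(),round(q["p"],2)) for q in models.search_frame(th,n)])
E
```

```text
time_s: 19.73
ee_pos: [463.4, 28.0, 152.0]
ee_rot: [180.0, 30.0, 88.6]
force: [-1.1, -0.9, -1.4]
gripper_width: 27.8
gripper_force: 45.0
nose [467.  168.6  75.8] focus err tool [ 2.  -1.  -0.3] ang 0.04 rot [180.   30.   88.6]
label top []
scanner top [([463.0, 15.0, 174.0], 0.86), ([225.0, -271.0, 25.0], 0.69), ([473.0, 360.0, 163.0], 0.27)]
focus top [([223.0, -273.0, 27.0], 0.87), ([467.0, 13.0, 171.0], 0.81)]
label scene [([361.0, 80.0, 91.0], 0.67)]
scanner scene [([227.0, -279.0, 24.0], 0.93), ([469.0, 41.0, 156.0], 0.64), ([473.0, 359.0, 186.0], 0.41)]
focus scene [([471.0, 40.0, 157.0], 0.83), ([224.0, -278.0, 27.0], 0.58)]
```

Run:
```python
from m import *
P=proj("top",sc([[100,0,36],[38,0,36],[100,20,36],[100,-20,36],[100,0,0]])); print(P.round(1).tolist())
g=cv2.cvtColor(cv2.imread("pics/top8.png"),cv2.COLOR_BGR2GRAY).astype(int); g0=cv2.cvtColor(cv2.imread("pics/top0.png"),cv2.COLOR_BGR2GRAY).astype(int)
r=int(round(P[0,1])); print(r); print(list(range(170,235,2)));
print(g[r-2:r+3,170:235:2].mean(0).round().astype(int).tolist()); print(g0[r-2:r+3,170:235:2].mean(0).round().astype(int).tolist())
c=int(P[0,0])+5; print("across",list(range(190,234,2)), g[190:234:2,c:c+6].mean(1).round().astype(int).tolist())
```

```text
nose [466.9 168.8  75.7] focus err tool [ 1.8 -1.  -0.3] ang 0.03 rot [180.   30.   88.6]
[[187.9, 211.0], [207.1, 210.9], [187.6, 218.5], [188.2, 203.4], [196.2, 211.9]]
211
[170, 172, 174, 176, 178, 180, 182, 184, 186, 188, 190, 192, 194, 196, 198, 200, 202, 204, 206, 208, 210, 212, 214, 216, 218, 220, 222, 224, 226, 228, 230, 232, 234]
[52, 33, 32, 32, 31, 33, 32, 32, 31, 33, 33, 33, 33, 32, 34, 36, 36, 52, 42, 17, 19, 34, 13, 4, 23, 25, 22, 32, 40, 21, 17, 46, 56]
[29, 49, 36, 22, 31, 41, 40, 24, 35, 86, 95, 84, 91, 95, 94, 95, 94, 94, 94, 93, 94, 94, 94, 93, 94, 94, 94, 93, 91, 88, 101, 101, 101]
across [190, 192, 194, 196, 198, 200, 202, 204, 206, 208, 210, 212, 214, 216, 218, 220, 222, 224, 226, 228, 230, 232] [60, 31, 32, 32, 34, 34, 33, 32, 33, 33, 32, 34, 32, 32, 32, 33, 32, 32, 33, 32, 33, 32]
```

```bash
python3 -m crank '1 2 -1 0 0 0 0; 1 0 0 0 0 0 0; 1 0 0 0 0 0 0; 1 0 0 0 0 0 0; 1 0 0 0 0 0 0; 1 0 0 0 0 0 0; 1 0 0 0 0 0 0; 1 0 0 0 0 0 0; 1 0 0 0 0 0 0; 1 0 0 0 0 0 0'; python3 -m crank '1 0 0 0 0 0 0; 1 0 0 0 0 0 0; 1 0 0 0 0 0 0; 1 0 0 0 0 0 0; 1 0 0 0 0 0 0; 1 0 0 0 0 0 0; 1 0 0 0 0 0 0; 1 0 0 0 0 0 0; 1 0 0 0 0 0 0; 1 0 0 0 0 0 0';python3 m.py
```

```text
time_s: 21.38
ee_pos: [462.4, 29.9, 150.8]
ee_rot: [180.0, 30.0, 88.6]
force: [1.0, -0.2, -2.0]
gripper_width: 27.9
gripper_force: 45.0
time_s: 22.62
ee_pos: [462.5, 30.0, 150.8]
ee_rot: [180.0, 30.0, 88.6]
force: [0.0, -0.4, -3.0]
gripper_width: 27.8
gripper_force: 45.0
nose [466.  170.6  74.6] focus err tool [-0.3  0.1 -0.3] ang 0.02 rot [180.   30.   88.6]
```

```bash
python3 -m crank '1 -4 0 0 0 0 0; 1 0 0 0 0 0 0; 1 0 0 0 0 0 0; 1 0 0 0 0 0 0; 1 0 0 0 0 0 0; 1 0 0 0 0 0 0; 1 0 0 0 0 0 0; 1 0 0 0 0 0 0; 1 0 0 0 0 0 0; 1 0 0 0 0 0 0'; python3 -m crank '1 0 0 0 0 0 0; 1 0 0 0 0 0 0; 1 -20 0 0 0 0 0; 1 -30 0 0 0 0 0; 1 -35 0 0 0 0 0; 1 -35 0 0 0 0 0; 1 0 0 0 0 10 0; 1 0 0 0 0 10 0; 1 0 0 0 0 10 0; 1 0 0 0 0 0 0'
```

```text
time_s: 23.88
ee_pos: [462.4, 26.5, 152.9]
ee_rot: [180.0, 30.0, 88.6]
force: [-0.3, -0.2, -1.9]
gripper_width: 27.6
gripper_force: 45.0
time_s: 25.12
ee_pos: [459.2, -81.1, 213.8]
ee_rot: [179.9, 0.1, 88.2]
force: [0.1, 0.8, -1.8]
gripper_width: 28.0
gripper_force: 45.0
```

```bash
python3 -m crank '1 0 55 0 0 0 0; 1 0 55 0 0 0 0; 1 0 50 0 0 0 -9.8; 1 0 0 0 0 0 -9.8; 1 0 0 0 0 0 -9.8; 1 0 0 0 0 0 -9.8; 1 0 0 0 0 0 -9.8; 1 0 0 0 0 0 -9.8; 1 0 0 0 0 0 -9.8; 1 0 0 0 0 0 -9.8'; python3 -m crank '1 0 0 0 0 0 -10; 1 0 0 0 0 0 0; 1 0 0 0 0 0 0'
```

```text
time_s: 26.38
ee_pos: [619.2, -80.5, 212.6]
ee_rot: [-179.8, -0.1, 167.4]
force: [-1.0, 0.6, -2.2]
gripper_width: 27.9
gripper_force: 45.0
time_s: 26.75
ee_pos: [619.5, -80.8, 212.8]
ee_rot: [-179.9, -0.0, 176.9]
force: [-0.8, 0.2, -2.4]
gripper_width: 28.0
gripper_force: 45.0
```

```bash
python3 -m crank '1 -3 5 0 0 0 0; 1 0 0 50 0 0 0; 1 0 0 50 0 0 0; 1 0 0 45 0 0 0; 1 0 0 25 0 0 0; 1 0 0 15 0 0 0; 1 0 0 6 0 0 0; 1 0 0 0 0 0 0'
```

```text
time_s: 27.75
ee_pos: [623.6, -76.6, 22.4]
ee_rot: [-180.0, 0.1, 177.0]
force: [-1.5, -0.2, -2.3]
gripper_width: 28.3
gripper_force: 45.0
```

```bash
python3 -m crank '1 0 0 2.5 0 0 0; 1 0 0 1.5 0 0 0; 1 0 0 0.5 0 0 0; 1 0 0 0 0 0 0'
```

```text
time_s: 28.25
ee_pos: [623.2, -76.5, 17.7]
ee_rot: [180.0, 0.0, 177.0]
force: [-0.1, 0.3, 0.2]
gripper_width: 27.8
gripper_force: 45.0
```

```bash
python3 -m crank '0.2 0 0 0 0 0 0; -0.2 0 0 0 0 0 0; -0.2 0 0 0 0 0 0; -0.2 0 0 0 0 0 0; -0.2 0 0 -30 0 0 0; -0.2 0 0 -50 0 0 0; -0.2 0 0 -60 0 0 0; -0.2 0 0 -60 0 0 0; -0.2 0 -60 0 0 0 0; -0.2 0 -60 0 0 0 0'; python3 -m crank '-0.2 0 -60 0 0 0 0; -0.2 20 -50 0 0 0 0; -0.2 40 0 0 0 0 0; -0.2 0 0 0 0 0 0'
python3 - <<'E'
from workcell import grab_frame
import cv2,numpy as np
f=grab_frame("top"); s=grab_frame("scene")
o=np.hstack([cv2.resize(f[90:270,110:330],(400,327)),cv2.resize(s[90:330,200:440],(400,400))[:400]] if 0 else [cv2.resize(f[90:310,110:330],(400,400)),cv2.resize(s[90:330,200:440],(400,400))])
cv2.imwrite("pics/c9.png",o)
E
```

```text
time_s: 29.5
ee_pos: [617.1, -197.1, 218.8]
ee_rot: [-180.0, 0.2, 177.1]
force: [1.1, -0.5, 0.2]
gripper_width: 54.5
gripper_force: 0.0
time_s: 30.0
ee_pos: [548.4, -303.6, 217.3]
ee_rot: [180.0, -0.1, 176.8]
force: [0.5, 0.2, 0.5]
gripper_width: 54.8
gripper_force: 0.0
```

View pics/c9.png

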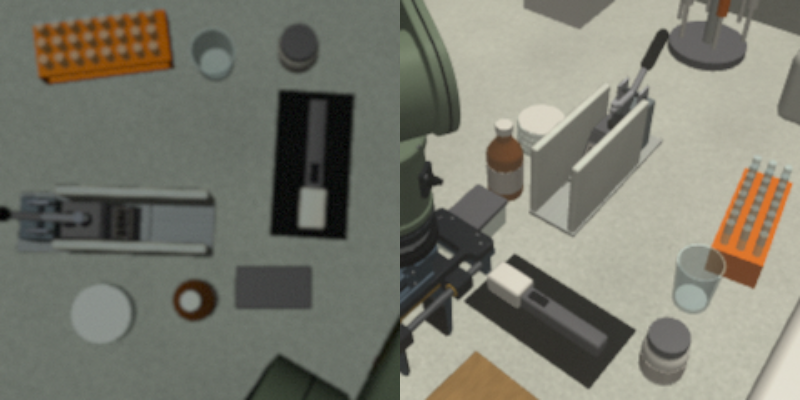

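The scanner lies wholly on the mat (left view: tail (317,100), nose (312,229), mat rows 92–238). The clamp is locked and nothing else has moved. As a check, I'll compare the nose-to-TCP length I assumed with where it came to rest.

Run:
```python
from workcell import grab_frame
from h import *
import cv2
g=cv2.cvtColor(grab_frame("top"),cv2.COLOR_BGR2GRAY)
m=np.zeros_like(g); m[185:222,265:300]=(g[185:222,265:300]>65)
r=cv2.minAreaRect(np.argwhere(m)[:,::-1].astype(np.float32)); P=np.array([back("top",p,40) for p in cv2.boxPoints(r)])
print(P.round(1).tolist()); c=P.mean(0); print(c,"X:",np.hypot(*(np.array([623.2,-76.5])-c[:2]))+31)
print(g[200:224,281].tolist())
```

```text
[[444.7, -26.3, 40.0], [524.6, -25.7, 40.0], [525.2, -97.3, 40.0], [445.2, -97.7, 40.0]]
[484.91728378 -61.77128343  40.        ] X: 170.06489383149213
[141, 144, 143, 141, 141, 142, 142, 141, 140, 141, 142, 144, 141, 139, 120, 83, 37, 10, 3, 19, 60, 99, 114, 115]
```

Run:
```python
from h import *
for z in (40,20,4): print(z,back("top",(281,215.2),z).round(1), 623.2-back("top",(281,215.2),z)[0])
```

```text
40 [460.9 -70.1  40. ] 162.25157496397924
20 [462.1 -70.9  20. ] 161.1080297959585
4 [463.  -71.5   4. ] 160.19319366154184
```

```bash
python3 -c "
from workcell import env; print(env.job_done())"
```

```text
the job is handed in; nothing more can be done
None
```

The job is handed in at about 30 s on the robot's clock. The clamp is locked, the label was scanned square from about 39 mm (worked out from the arm pose, because the nose was hidden in the bay) for over a second, and the scanner lies flat on the mat with nothing else seen to have moved.

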